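# Deburr the bore edge of a cylinder tube

### The job

Take the spring-loaded deburring tool from its stand and run its conical blade once, all the way round the inner top edge of the tube in the vise: start at the yellow paint mark, go anticlockwise as seen from above until you are back at the mark, and keep the blade pressed lightly on the edge the whole way without ramming the tube. Then stand the tool upright in its stand again with its guard flat on the plate, let go, and leave the other things on the bench where they are.

Things in the scene. Friction and masses are not known exactly. Their poses are not given: they have to be found in the camera images.
- handle (a point): Deburring tool, loose, about 0.3 kg, upright: centre of its orange square grip, 28 x 28 mm (faces along x and y), 70 mm tall; z up along the tool. Below it a round black hand guard, 60 mm across, 5 mm thick, underside 40 mm below this point; then a neck 22 mm across, 14 mm long, and a 12 mm shaft with the blade, whose nose is 96 mm below this point with the spring relaxed.
- nose (a point): Nose (lowest point) of the brass-coloured conical blade, on the tool axis. Blunt cone pointing down: 4 mm across at the nose, widening at 45 degrees to 32 mm across 14 mm above it, then 4 mm straight. With the tool axis D mm in from the bore wall (D 4 to 15, best about 9) the cone's side rests on the bore edge and the nose sits D - 2 mm below the top face.
- blade: The same blade, origin on the tool axis 56 mm above the nose. It slides straight up into the neck against a spring: 2 N to start moving, 5.6 N at the end of its 18 mm travel, so pressing the tool down some 9 mm past first touch gives a light steady force.
- rim (a point): Centre of the bore in the plane of the tube's top face; z up along the tube, x points at the middle of the yellow paint mark (15 mm wide, on the top face and down the outside), and anticlockwise from above is from x towards y. Bore 68 mm across (radius 34 mm), outside 84 mm across, wall 8 mm, top face bright steel, bore open and empty, 90 mm deep.
- tube: Green hydraulic cylinder tube, fixed upright in the blue vise; origin at the centre of its underside, 90 mm below the top face; it stands 60 mm above the bench, so its top face is 150 mm above the bench. The vise jaws reach 105 mm above the bench.
- stand_hole (a point): Tool stand, fixed to the bench: centre of its round hole, 44 mm across, in the top surface of an aluminium plate 110 x 110 x 10 mm on four posts, 80 mm above the bench. The tool hangs blade down through the hole with the underside of its hand guard resting on the plate.
- fitting: Bystander: brass hydraulic fitting, 28 mm across, 42 mm tall, origin under its centre.
- gland: Bystander: green gland ring, 52 mm across, 22 mm tall, origin under its centre.
- oil: Bystander: yellow oil bottle, 52 mm across, 130 mm tall, origin under its centre.
- grease: Bystander: blue grease jar, 68 mm across, 75 mm tall, origin under its centre.
- wrench: Bystander: steel wrench lying at the right side of the bench.
- driver: Bystander: red-handled screwdriver lying at the left side of the bench.
Mind the look-alikes: they are no part of the job. Leave any red look-alike of the part that bears handle alone.

How it is judged (in metres and radians):
On the way, in this order (a step that is already met when the one before it is completed fails the run):
1. the blade rests on the bore edge at the paint mark (contact force between blade and tube above 0.4 N and z of nose in the frame of rim between -0.0145 and -0.0015 m and horizontal distance between nose and rim below 0.032 m and x of nose in the frame of rim above 0 m and y of nose in the frame of rim between -0.008 and 0.008 m), for 0.2 s.
2. the blade rests on the bore edge an eighth of the way round, anticlockwise (contact force between blade and tube above 0.4 N and z of nose in the frame of rim between -0.0145 and -0.0015 m and horizontal distance between nose and rim below 0.032 m and x of nose in the frame of rim above 0.008 m and y of nose in the frame of rim above 0.008 m), for 0.2 s.
3. the blade rests on the bore edge a quarter of the way round (contact force between blade and tube above 0.4 N and z of nose in the frame of rim between -0.0145 and -0.0015 m and horizontal distance between nose and rim below 0.032 m and y of nose in the frame of rim above 0 m and x of nose in the frame of rim between -0.008 and 0.008 m), for 0.2 s.
4. the blade rests on the bore edge three eighths of the way round (contact force between blade and tube above 0.4 N and z of nose in the frame of rim between -0.0145 and -0.0015 m and horizontal distance between nose and rim below 0.032 m and x of nose in the frame of rim below -0.008 m and y of nose in the frame of rim above 0.008 m), for 0.2 s.
5. the blade rests on the bore edge half-way round, opposite the mark (contact force between blade and tube above 0.4 N and z of nose in the frame of rim between -0.0145 and -0.0015 m and horizontal distance between nose and rim below 0.032 m and x of nose in the frame of rim below 0 m and y of nose in the frame of rim between -0.008 and 0.008 m), for 0.2 s.
6. the blade rests on the bore edge five eighths of the way round (contact force between blade and tube above 0.4 N and z of nose in the frame of rim between -0.0145 and -0.0015 m and horizontal distance between nose and rim below 0.032 m and x of nose in the frame of rim below -0.008 m and y of nose in the frame of rim below -0.008 m), for 0.2 s.
7. the blade rests on the bore edge three quarters of the way round (contact force between blade and tube above 0.4 N and z of nose in the frame of rim between -0.0145 and -0.0015 m and horizontal distance between nose and rim below 0.032 m and y of nose in the frame of rim below 0 m and x of nose in the frame of rim between -0.008 and 0.008 m), for 0.2 s.
8. the blade rests on the bore edge seven eighths of the way round (contact force between blade and tube above 0.4 N and z of nose in the frame of rim between -0.0145 and -0.0015 m and horizontal distance between nose and rim below 0.032 m and x of nose in the frame of rim above 0.008 m and y of nose in the frame of rim below -0.008 m), for 0.2 s.
9. the blade rests on the bore edge back at the paint mark (all of step 1), for 0.2 s.
At the end, for the whole second after the job is handed in: The released tool stands in its stand, guard flat on the plate: grip centre within 14 mm sideways of the hole centre and 36 to 44 mm above the plate, within 0.1 rad of upright (horizontal distance between handle and stand_hole below 0.014 m and z of handle in the frame of stand_hole between 0.036 and 0.044 m and angle between handle's own z axis and vertical below 0.1 rad); the robot touches nothing.
It fails at once if the tube is rammed: more than 30 N between the tool and the tube (contact force between blade and tube above 30 N).
It fails at once if the robot leans on the tube with its arm or fingers (contact force between any of the arm, the fingers and tube above 5 N).
It fails at once if another thing on the bench is moved by more than 40 mm (distance of any of fitting, gland, oil, grease, wrench, driver from where it was at the start of the episode above 0.04 m).
It also fails if it takes over 72 s, if anything falls off the work surface, if the arm or the gripper's body presses on something with over 40 N, if the wrist force passes 120 N, or if a joint passes its speed limit or range.

### The arm

A 6-joint arm with a two-finger parallel gripper is mounted at the origin on the work surface. World frame = base frame: x ahead of the robot, y to its left, z up, the work surface at z = 0. Lengths are in mm, angles in rad, forces in N, time in s.
With the tool pointing down it reaches from about 400 to 925 mm from the base axis. Payload 12.5 kg.
Tool frame: the origin (TCP) lies on the centre line of the jaws, within the pads' length; the fingertips stand 17 mm ahead of it and the grasp point (between the pads) lies 2 mm behind it; z points along the fingers, y is the line along which they close (so a half turn about z gives the same grasp; the last joint's range is limited). The gripper opens to 95 mm and grips with 3 to 60 N. Pads are 20 mm wide; open, the fingers measure 119 mm over their backs; the gripper's body (75 mm by 180 mm) begins 59 mm behind the grasp point.
Start: joints at [-1.342, 0.491, 1.559, -0, 1.092, -0.106], TCP at [205.386, -590.306, 231.661] pointing down, gripper open.
Joint ranges: [-3.1, 3.1], [-0.84, 2.19], [0.05, 2.79], [-1.13, 4.28], [0.06, 2.93], [-2.69, 2.69]. Speed limits (rad/s): [2.22, 2.22, 2.79, 3.14, 3.14, 3.14].

### API

Orientations are given as [roll, pitch, yaw] about the fixed x, y, z axes, in that order (R = Rz(yaw) Ry(pitch) Rx(roll)).
In Python, from cell import env gives the robot as it stands.
- The arm moves only by the tool drive_tool, never from a script. Its argument "deltas" is text: rows parted by semicolons, each of 4 numbers parted by spaces: the shift along the world's x, y, z normalised to -1 to 1, where 1 is 100 mm, then the turn about the world's z normalised to -1 to 1, where 1 is 180 degrees. A call has 1 to 10 rows; each row shifts and turns the commanded pose from where the row before left it; what a row does not reach is not made up. A row lasts 1/12 s, in which the tool goes at most 41.7 mm and 7.16 degrees, less where a joint would pass 70% of its speed; a pose out of reach is approached as far as the arm can. A call with a number of a shift or a turn outside -1 to 1 is refused whole. A call with a gripper value outside its range is refused whole. "gripper" is the closure, from 0 (fully open) to 1 (shut), set as the call begins (left out, the last holds). The fingers move at their own pace and stop on an object; the grip force is fixed at half the most. Time passes only in rows, so rows that do not move let the fingers close. It gives the time, the measured TCP pose, the force, the opening and the grip force at its end, in the units of the state.
- env.state(): the state, without advancing time (a new reading comes with each control period).
- env.read_camera(name): name is "side" or "top"; returns (picture, depth): 420x560x3 uint8, red, green, blue; 420x560 float32, mm along the optical axis (not along the pixel's ray), 0 where there is no reading.
- env.camera_params(name): a dict with "mtx" (3x3 intrinsics, pixels), "camera_from_world" (4x4, takes a point from world to camera coordinates). Camera axes: x right, y down, z forward; pixel columns grow to the right and rows downward; lengths in mm; the calibration is good to about 2 mm. A picture is of the moment at which its call begins. camera_params takes no time and is no camera call.
- env.job_done(): hands the job in; it is judged then, once.
The state is a dict: "t": time; "joints": joint angles; "qvel": joint speeds; "tau": joint torques, N m; "eef_pos": TCP position; "tcp_rot": TCP orientation; "ft_force": force on the tool from outside, world axes, zero at the start; "moment": the same for the moment, N m; "opening": opening from 0.0 (shut) to 1.0 (fully open); "grip_force": force on a finger pad.
Only numpy, scipy, OpenCV 4.12 (cv2) and the standard library are available. Lean on these libraries where they do the work, as an engineer would, in place of code of your own. Each camera call takes 0.05 s, during which the arm holds its last target. There are 200 camera calls.

## Working session

There is one attempt and no reset: what is moved stays moved. The work goes in short steps, Python scripts to look and compute and a tool call to move; the robot and the scene stay as the last step left them, time stands still between calls to the robot, and variables do not carry over. Pictures are saved under pics/ and viewed, at most 10 in all, crops included, and the job is handed in when it is done.

Besides the shell and the picture viewer there is one more tool, called after "Call:" as a command line: name --argument value ..., lists and objects as JSON in quotes. drive_tool: Moves the arm, as the interface text tells. Its arguments: {"type":"object","properties":{"deltas":{"type":"string"},"gripper":{"type":"number"}},"required":["deltas"]}

```bash
mkdir -p pics
cat > h.py <<'E'
import numpy as np,cv2
from cell import env
def cloud(n):
    im,d=env.read_camera(n);p=env.camera_params(n);K=np.array(p['mtx']);T=np.linalg.inv(np.array(p['camera_from_world']))
    v,u=np.mgrid[0:420,0:560]
    P=np.stack([(u-K[0,2])/K[0,0]*d,(v-K[1,2])/K[1,1]*d,d,np.ones_like(d)],-1)@T.T
    P=P[...,:3];P[d==0]=np.nan
    return im,P
E
python3 - <<'E'
from h import *
for n in('top','side'):
    im,P=cloud(n);cv2.imwrite(f'pics/{n}0.png',im[...,::-1]);np.savez(f'{n}0.npz',im=im,P=P)
s=env.state();print(s['t'],s['eef_pos'],s['tcp_rot'],s['opening'])
E
```

```text
0.1 [ 205.33349997 -590.10196227  231.11086705] [-3.14060185e+00 -7.57982570e-05  3.34834567e-01] 0.9990797289210789
```

View pics/top0.png

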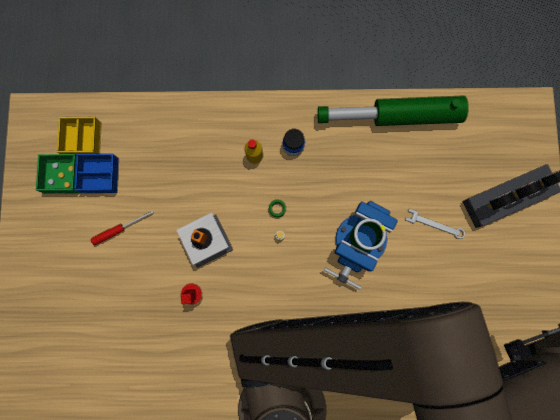

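View pics/side0.png

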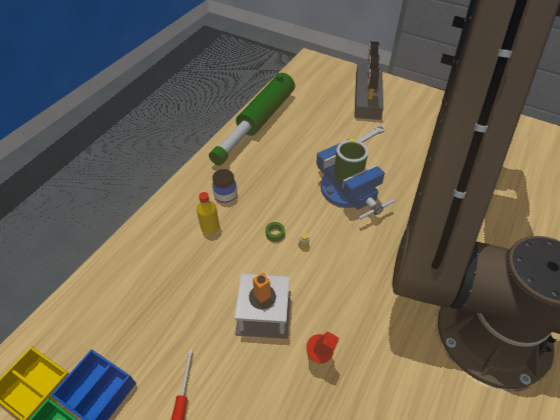

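The top view shows the orange grip at (198,238) in the stand plate, and a red look-alike tool at (191,295), also at side (322,347). The tube is at (369,235) with its yellow mark near (385,229). Candidates for the tool are orange (198,238) and red (191,295). I choose the orange one in the plate and check it in a close crop.

Run:
```python
from h import *
z=np.load('top0.npz');im,P=z['im'],z['P'];X,Y,Z=P[...,0],P[...,1],P[...,2]
hsv=cv2.cvtColor(im,cv2.COLOR_RGB2HSV);H,S,V=cv2.split(hsv)
v,u=np.mgrid[0:420,0:560]
def win(a,b,c,d): return (u>=a)&(u<b)&(v>=c)&(v<d)
def rep(n,m):
    if m.sum()<3: print(n,m.sum());return
    q=P[m];print(n,m.sum(),'px',u[m].mean().round(1),v[m].mean().round(1),'med',np.nanmedian(q,0).round(1),'mid',((np.nanmin(q,0)+np.nanmax(q,0))/2).round(1),'ext',np.ptp(q,0).round(1))
    r=cv2.minAreaRect(q[:,:2].astype(np.float32));print('   rect',np.round(r[0],1),np.round(r[1],1),round(r[2],1))
w=win(170,240,205,275)
rep('plate',w&(abs(Z-80)<5))
rep('guard',w&(abs(Z-85)<4)&(V<70))
rep('griptop',w&(Z>145)); print(np.nanmax(Z[w]))
w=win(340,410,205,270)
m=w&(abs(Z-150)<5);rep('rim',m)
c=cv2.minEnclosingCircle(P[m][:,:2].astype(np.float32));print(c)
from scipy.optimize import least_squares
q=P[m];f=least_squares(lambda p:np.hypot(q[:,0]-p[0],q[:,1]-p[1])-38,[c[0][0],c[0][1]],loss='soft_l1');print('rimfit',f.x)
ym=w&(H>22)&(H<35)&(S>150)&(V>120);rep('yellow',ym)
for a in P[ym]: print(a.round(0),end=' ')
big=lambda a,b,c,d:cv2.resize(im[c:d,a:b,::-1],(400,400),interpolation=cv2.INTER_NEAREST)
cv2.imwrite('pics/crop.png',np.hstack([big(170,240,205,275),big(335,405,200,270)]))
p=env.camera_params('top');print(np.linalg.inv(np.array(p['camera_from_world']))[:3,3],p['mtx'][0][0])
# side
z=np.load('side0.npz');im,P=z['im'],z['P'];X,Y,Z=P[...,0],P[...,1],P[...,2];H,S,V=cv2.split(cv2.cvtColor(im,cv2.COLOR_RGB2HSV))
w=win(230,300,260,345);rep('splate',w&(abs(Z-80)<4))
rep('sgrip',w&(H>5)&(H<16)&(S>190)&(Z>92));rep('sgriptop',w&(H>5)&(H<16)&(Z>154))
w=win(325,380,135,190);m=w&(abs(Z-150)<4);rep('srim',m)
q=P[m];f=least_squares(lambda p:np.hypot(q[:,0]-p[0],q[:,1]-p[1])-38,f.x,loss='soft_l1');print('rimfit',f.x)
rep('syellow',w&(H>22)&(H<35)&(S>170)&(V>120)&(Z>110))
```

```text
plate 1142 px 202.5 238.4 med [474.1 217.1  81.2] mid [476.1 220.1  80. ] ext [144.  141.7  10. ]
   rect [477.2 220.1] [111.  110.5] 26.5
guard 150 px 203.0 239.4 med [467.9 213.6  85.5] mid [476.7 222.2  85.2] ext [56.8 57.3  7.6]
   rect [474.7 220. ] [49.9 56.2] 62.4
griptop 116 px 197.2 235.4 med [476.8 220.  156.5] mid [476.9 220.6 154.5] ext [34.3 33.6 18.7]
   rect [477.  220.8] [28.3 27.3] 63.4
163.81524318988772
rim 273 px 370.0 233.3 med [ 480.2 -239.7  150.7] mid [ 478.7 -237.5  150.1] ext [83.  81.8  9.9]
   rect [ 478.6 -237.9] [82.  82.3] 75.9
((478.498291015625, -238.61260986328125), 42.17447280883789)
rimfit [ 478.16325367 -237.85357718]
yellow 15 px 382.4 227.2 med [ 494.6 -271.5  151.6] mid [ 495.4 -271.5  151.4] ext [11.3  7.5 12.6]
   rect [ 495.1 -271.2] [11.8  6.8] 8.3
[ 501. -271.  149.] [ 501. -274.  150.] [ 498. -268.  153.] [ 498. -270.  153.] [ 498. -273.  152.] [ 495. -268.  153.] [ 496. -271.  149.] [ 495. -272.  158.] [ 493. -269.  145.] [ 493. -271.  148.] [ 493. -274.  150.] [ 492. -275.  155.] [ 490. -271.  149.] [ 490. -273.  152.] [ 490. -275.  154.] [ 346.57220767   -1.87605125 1380.28724165] 464.48356504567363
splate 1655 px 262.9 299.9 med [466.1 233.2  79.9] mid [474.9 221.9  80. ] ext [145.1 144.4   8. ]
   rect [475.9 221.4] [110.3 112.9] 25.9
sgrip 31 px 259.8 281.9 med [474.2 230.1 153.9] mid [476.2 225.1 154. ] ext [31.  27.1  7.6]
   rect [476.9 225.2] [23.3 25.8] 64.9
sgriptop 42 px 261.3 280.1 med [474.2 225.4 155.4] mid [474.5 225.1 156.5] ext [27.6 26.3  4.8]
   rect [474.6 223.8] [26.3 24.3] 70.2
srim 232 px 352.5 150.5 med [ 477.7 -235.5  149.4] mid [ 477.5 -236.5  149.8] ext [81.7 87.1  7.1]
   rect [ 476. -236.] [82.7 80.8] 58.0
rimfit [ 477.25891178 -235.14402365]
syellow 13 px 352.0 139.8 med [ 495.4 -272.6  150.5] mid [ 495.4 -272.6  149.6] ext [11.4 13.4  5.8]
   rect [ 494.  -272.4] [11.4  8.6] 39.6
```

View pics/crop.png

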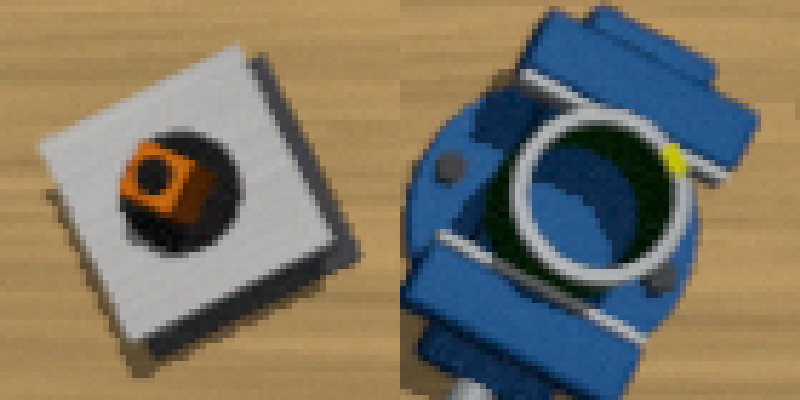

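The crop confirms the choice: an orange square grip, turned about 70°, sits over the black guard on the plate. The paint mark is at upper right of the rim. Grip ≈ (477,221). Rim ≈ (478,-237), with the mark at −63.5°. Top face z≈150 and plate z≈80 match the description.

Call:
drive_tool --deltas "0.27 0.35 0 0.035; 0.27 0.35 0 0.035; 0.27 0.35 0 0.035; 0.27 0.35 0 0.035; 0.27 0.35 0 0.035; 0.27 0.35 0 0.035; 0.27 0.35 0 0.035; 0.27 0.35 0 0.038; 0.27 0.35 0 0; 0.27 0.35 0 0" --gripper 0

```text
t: 0.93
eef_pos: [460.7, -258.5, 231.6]
tcp_rot: [-3.141, -0.0, 1.225]
ft_force: [0.6, -1.1, 0.1]
opening: 0.998
grip_force: 0.0
```

Call:
drive_tool --deltas "0 0.35 0 0; 0 0.35 0 0; 0 0.35 0 0; 0 0.35 0 0; 0 0.35 0 0; 0 0.35 0 0; 0 0.35 0 0; 0 0.35 0 0; 0 0.35 0 0; 0 0.35 0 0"

```text
t: 1.77
eef_pos: [459.4, 91.3, 231.6]
tcp_rot: [-3.142, 0.0, 1.224]
ft_force: [0.4, -0.2, 0.2]
opening: 1.001
grip_force: 0.0
```

Call:
drive_tool --deltas "0 0.35 0 0; 0 0.35 0 0; 0 0.30 0 0; 0 0 0 0; 0 0 0 0"

```text
t: 2.18
eef_pos: [459.5, 190.8, 231.3]
tcp_rot: [-3.141, 0.0, 1.227]
ft_force: [-0.6, 0.3, -0.6]
opening: 1.0
grip_force: 0.0
```

Call:
drive_tool --deltas "0.175 0.30 0 0; 0 0 -0.25 0; 0 0 -0.15 0; 0 0 0 0; 0 0 0 0"

```text
t: 2.6
eef_pos: [477.3, 218.6, 191.4]
tcp_rot: [-3.14, 0.001, 1.223]
ft_force: [-0.4, 0.1, 0.2]
opening: 0.999
grip_force: 0.0
```

Run:
```python
from h import *
im,P=cloud('side');cv2.imwrite('pics/s1.png',cv2.resize(im[180:360,170:350,::-1],(600,600),interpolation=cv2.INTER_CUBIC))
print(env.state()['eef_pos'],env.state()['joints'])
```

```text
[477.65362117 218.84616515 192.16644326] [ 3.03927194e-01  3.98030647e-01  1.84815309e+00 -1.56494234e-04
  8.95466503e-01  6.51972824e-01]
```

View pics/s1.png

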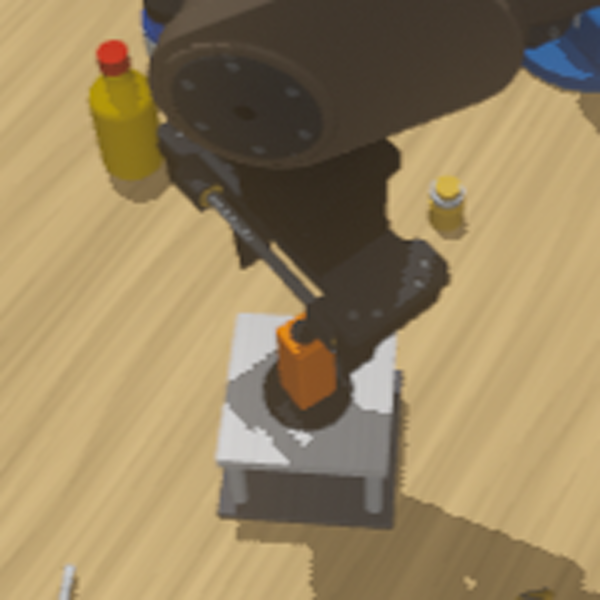

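The crop shows the orange grip top at about (295,328). The finger tips straddle it at about (240,265) and (350,370), so the grip is centred between them and I can descend.

Call:
drive_tool --deltas "0 0.01 -0.25 0; 0 0 -0.25 0; 0 0 -0.23 0; 0 0 0 0; 0 0 0 0"

```text
t: 3.07
eef_pos: [477.7, 220.2, 119.3]
tcp_rot: [-3.141, 0.0, 1.223]
ft_force: [0.5, -0.3, 0.2]
opening: 0.997
grip_force: 0.0
```

Call:
drive_tool --deltas "0 0 0 0; 0 0 0 0; 0 0 0 0; 0 0 0 0; 0 0 0 0; 0 0 0 0; 0 0 0 0; 0 0 0 0; 0 0 0 0; 0 0 0 0" --gripper 1

```text
t: 3.9
eef_pos: [477.4, 220.6, 118.6]
tcp_rot: [3.142, 0.0, 1.224]
ft_force: [-0.2, 0.3, -0.5]
opening: 0.358
grip_force: 0.0
```

Call:
drive_tool --deltas "0 0 0 0; 0 0 0 0; 0 0 0 0; 0 0 0 0; 0 0 0 0"

```text
t: 4.32
eef_pos: [477.2, 220.6, 118.6]
tcp_rot: [-3.141, 0.0, 1.224]
ft_force: [-1.5, 0.4, -0.1]
opening: 0.301
grip_force: 29.2
```

Call:
drive_tool --deltas "0 0 0.1 0; 0 0 0.2 0; 0 0 0.35 0; 0 0 0.35 0; 0 0 0.35 0; 0 0 0.35 0; 0 0 0.1 0; 0 0 0 0; 0 0 0 0; 0 0 0 0"

```text
t: 5.15
eef_pos: [476.8, 220.4, 296.8]
tcp_rot: [-3.139, 0.002, 1.224]
ft_force: [0.2, 0.2, -3.2]
opening: 0.303
grip_force: 29.2
```

Run:
```python
from h import *
s=env.state();print(s['eef_pos'],s['opening'],s['grip_force'])
im,P=cloud('side');cv2.imwrite('pics/s2.png',cv2.resize(im[130:330,170:370,::-1],(600,600),interpolation=cv2.INTER_CUBIC))
```

```text
[476.7554802  220.36253751 296.80712684] 0.3027592952332017 29.24254149198532
```

View pics/s2.png

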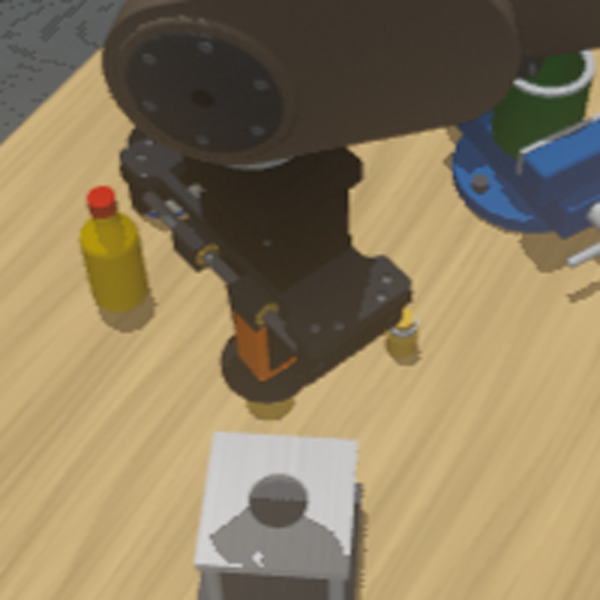

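Tool held upright: guard at (270,375), brass blade below at (270,405), opening 28.6 mm, 29 N grip. The empty hole is at (278,500). Next I carry it to above the paint mark.

Call:
drive_tool --deltas "0 -0.1 0 0; 0 -0.2 0 0; 0 -0.35 0 0; 0 -0.35 0 0; 0 -0.35 0 0; 0.02 -0.35 0 0; 0.02 -0.35 0 0; 0.02 -0.35 0 0; 0.02 -0.35 0 0; 0.02 -0.35 0 0"

```text
t: 6.03
eef_pos: [486.6, -91.6, 297.7]
tcp_rot: [-3.14, 0.0, 1.224]
ft_force: [1.2, -0.0, -3.8]
opening: 0.299
grip_force: 29.2
```

Call:
drive_tool --deltas "0.02 -0.35 0 0; 0.01 -0.35 0 0; 0 -0.35 0 0; 0 -0.35 0 0; 0 -0.20 0 0; 0 -0.10 0 0; 0 0 0 0; 0 0 0 0; 0 0 0 0"

```text
t: 6.78
eef_pos: [490.2, -258.3, 298.3]
tcp_rot: [-3.141, -0.0, 1.225]
ft_force: [0.3, 0.4, -2.2]
opening: 0.301
grip_force: 29.2
```

Run:
```python
from h import *
s=env.state();print(s['eef_pos'],s['ft_force'])
p=env.camera_params('side');K=np.array(p['mtx']);T=np.linalg.inv(np.array(p['camera_from_world']))
d=T[:3,:3]@np.linalg.inv(K)@[262.7,296.7,1];o=T[:3,3];print('hole',o+d*(80-o[2])/d[2])
im,P=cloud('side');cv2.imwrite('pics/s3.png',cv2.resize(im[90:240,270:420,::-1],(600,600),interpolation=cv2.INTER_CUBIC))
```

```text
[ 490.18859165 -258.34681483  298.32886291] [ 0.29467597  0.37891797 -2.16900759]
hole [475.64091132 222.15325546  80.        ]
```

View pics/s3.png

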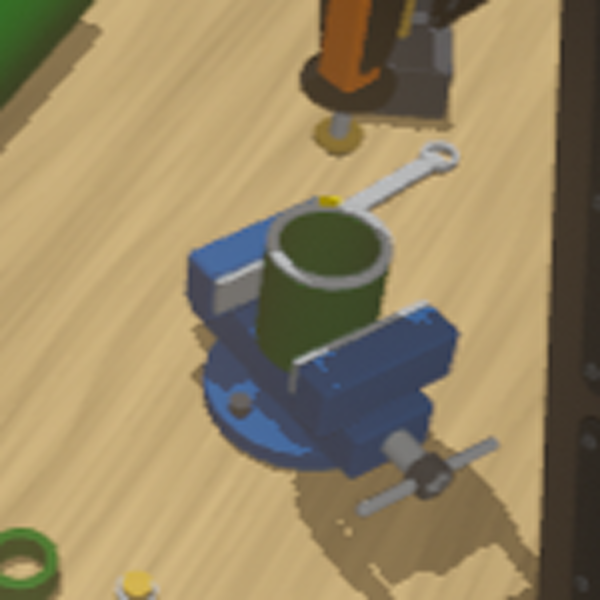

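The tool hangs over the far side of the rim, blade at (338,132), above the yellow mark at (330,201). I descend, slowly near contact.

Call:
drive_tool --deltas "-0.005 -0.01 -0.2 0; 0 0 -0.2 0; 0 0 -0.13 0; 0 0 0 0; 0 0 0 0; 0 0 0 0"

```text
t: 7.33
eef_pos: [490.4, -260.0, 246.7]
tcp_rot: [3.14, 0.0, 1.225]
ft_force: [-0.7, -0.5, -2.6]
opening: 0.3
grip_force: 29.2
```

Call:
drive_tool --deltas "0 0 -0.02 0; 0 0 -0.02 0; 0 0 -0.02 0; 0 0 0 0; 0 0 0 0"

```text
t: 7.75
eef_pos: [489.9, -260.4, 239.7]
tcp_rot: [3.142, -0.0, 1.224]
ft_force: [-0.4, -0.6, -3.2]
opening: 0.298
grip_force: 29.2
```

Call:
drive_tool --deltas "0 0 -0.02 0; 0 0 -0.02 0; 0 0 -0.02 0; 0 0 -0.02 0; 0 0 -0.01 0; 0 0 0 0; 0 0 0 0; 0 0 0 0"

```text
t: 8.42
eef_pos: [489.9, -260.3, 230.8]
tcp_rot: [3.142, -0.0, 1.224]
ft_force: [-0.3, 1.7, 0.6]
opening: 0.299
grip_force: 29.2
```

Run:
```python
from h import *
F=[]
for i in range(5):
    env.read_camera('top');s=env.state();F.append(s['ft_force'])
print(s['eef_pos'],np.mean(F,0),np.std(F,0),s['t'])
a=np.radians(np.arange(0,361,7.5)-63.5);r=25
p=np.c_[478+r*np.cos(a),-237+r*np.sin(a)]
print('; '.join(f'{x/100:.3f} {y/100:.3f} 0 0' for x,y in np.diff(p,axis=0)))
```

```text
[ 489.8914192  -260.3948556   230.72446328] [-0.58694219  1.4671912   1.15485163] [0.16115334 0.43554721 0.60084844] 8.6667
0.028 0.016 0 0; 0.026 0.020 0 0; 0.023 0.023 0 0; 0.020 0.026 0 0; 0.016 0.028 0 0; 0.012 0.030 0 0; 0.008 0.032 0 0; 0.004 0.032 0 0; -0.000 0.033 0 0; -0.004 0.032 0 0; -0.009 0.032 0 0; -0.013 0.030 0 0; -0.016 0.028 0 0; -0.020 0.026 0 0; -0.023 0.023 0 0; -0.026 0.020 0 0; -0.028 0.016 0 0; -0.030 0.012 0 0; -0.032 0.008 0 0; -0.032 0.004 0 0; -0.033 -0.000 0 0; -0.032 -0.004 0 0; -0.032 -0.009 0 0; -0.030 -0.013 0 0; -0.028 -0.016 0 0; -0.026 -0.020 0 0; -0.023 -0.023 0 0; -0.020 -0.026 0 0; -0.016 -0.028 0 0; -0.012 -0.030 0 0; -0.008 -0.032 0 0; -0.004 -0.032 0 0; 0.000 -0.033 0 0; 0.004 -0.032 0 0; 0.009 -0.032 0 0; 0.013 -0.030 0 0; 0.016 -0.028 0 0; 0.020 -0.026 0 0; 0.023 -0.023 0 0; 0.026 -0.020 0 0; 0.028 -0.016 0 0; 0.030 -0.012 0 0; 0.032 -0.008 0 0; 0.032 -0.004 0 0; 0.033 0.000 0 0; 0.032 0.004 0 0; 0.032 0.009 0 0; 0.030 0.013 0 0
```

Vertical force rose by about 4 N and there is about 2 N towards the bore centre, so the cone is on the edge with the spring part-way compressed. Now round, anticlockwise.

Call:
drive_tool --deltas "0.022 0.025 0 0; 0.026 0.020 0 0; 0.023 0.023 0 0; 0.020 0.026 0 0; 0.016 0.028 0 0; 0.012 0.030 0 0; 0.008 0.032 0 0; 0.004 0.032 0 0; 0 0.033 0 0; -0.004 0.032 0 0"

```text
t: 9.5
eef_pos: [502.7, -232.4, 230.7]
tcp_rot: [3.141, 0.001, 1.224]
ft_force: [-4.5, -5.4, 1.1]
opening: 0.297
grip_force: 30.0
```

Call:
drive_tool --deltas "0 0 0 0; 0 0 0 0; 0 0 0 0"

```text
t: 9.75
eef_pos: [502.5, -231.9, 230.6]
tcp_rot: [-3.141, -0.001, 1.224]
ft_force: [-4.3, 1.1, 1.0]
opening: 0.294
grip_force: 30.0
```

Call:
drive_tool --deltas "-0.009 0.032 0 0; -0.013 0.030 0 0; -0.016 0.028 0 0; -0.020 0.026 0 0; -0.023 0.023 0 0; -0.026 0.020 0 0; -0.028 0.016 0 0; -0.030 0.012 0 0; -0.032 0.008 0 0; 0 0 0 0"

```text
t: 10.58
eef_pos: [482.6, -212.8, 230.9]
tcp_rot: [3.141, 0.0, 1.224]
ft_force: [-2.3, -5.6, 0.8]
opening: 0.294
grip_force: 30.0
```

Call:
drive_tool --deltas "-0.032 0.004 0 0; -0.033 0 0 0; -0.032 -0.004 0 0; -0.032 -0.009 0 0; -0.030 -0.013 0 0; -0.028 -0.016 0 0; -0.026 -0.020 0 0; -0.023 -0.023 0 0; -0.020 -0.026 0 0; 0 0 0 0"

```text
t: 11.42
eef_pos: [456.9, -223.9, 230.6]
tcp_rot: [-3.141, 0.0, 1.224]
ft_force: [0.9, -3.6, 1.3]
opening: 0.293
grip_force: 30.0
```

Call:
drive_tool --deltas "-0.016 -0.028 0 0; -0.012 -0.030 0 0; -0.008 -0.032 0 0; -0.004 -0.032 0 0; 0 -0.033 0 0; 0.004 -0.032 0 0; 0.009 -0.032 0 0; 0.013 -0.030 0 0; 0.016 -0.028 0 0; 0 0 0 0"

```text
t: 12.25
eef_pos: [457.8, -252.0, 230.6]
tcp_rot: [3.141, 0.001, 1.224]
ft_force: [2.6, 0.3, 0.5]
opening: 0.29
grip_force: 30.0
```

Call:
drive_tool --deltas "0.020 -0.026 0 0; 0.023 -0.023 0 0; 0.026 -0.020 0 0; 0.028 -0.016 0 0; 0.030 -0.012 0 0; 0.032 -0.008 0 0; 0 0 0 0"

```text
t: 12.83
eef_pos: [474.0, -261.9, 230.6]
tcp_rot: [3.141, -0.0, 1.224]
ft_force: [1.5, 2.9, 0.3]
opening: 0.293
grip_force: 30.0
```

Call:
drive_tool --deltas "0.032 -0.004 0 0; 0.033 0 0 0; 0.032 0.004 0 0; 0.032 0.009 0 0; 0.030 0.013 0 0; 0 0 0 0; 0 0 0 0; 0 0 0 0; 0 0 0 0; 0 0 0 0"

```text
t: 13.67
eef_pos: [489.5, -259.4, 230.8]
tcp_rot: [3.141, -0.0, 1.224]
ft_force: [1.0, 4.8, 0.0]
opening: 0.289
grip_force: 30.0
```

The blade is back at the mark, and every reading on the way round showed inward and upward load. I lift and return to the stand.

Call:
drive_tool --deltas "0 0 0.05 0; 0 0 0.15 0; 0 0 0.25 0; 0 0 0.20 0; 0 0.1 0 0; 0 0.2 0 0; 0 0.35 0 0; -0.01 0.35 0 0; -0.02 0.35 0 0; -0.02 0.35 0 0"

```text
t: 14.5
eef_pos: [483.5, -87.9, 294.7]
tcp_rot: [-3.141, 0.001, 1.223]
ft_force: [1.2, 0.3, -2.5]
opening: 0.291
grip_force: 30.0
```

Call:
drive_tool --deltas "-0.02 0.35 0 0; -0.02 0.35 0 0; -0.02 0.35 0 0; -0.01 0.35 0 0; 0 0.35 0 0; 0 0.35 0 0; 0 0.35 0 0; 0 0.15 0 0; 0 0 0 0; 0 0 0 0"

```text
t: 15.33
eef_pos: [476.7, 171.1, 294.8]
tcp_rot: [-3.141, 0.001, 1.226]
ft_force: [0.2, 0.1, -2.3]
opening: 0.293
grip_force: 30.0
```

Call:
drive_tool --deltas "0 0.35 0 0; 0 0.2 0 0; 0 0 0 0; 0 0 0 0; 0 0 0 0"

```text
t: 15.75
eef_pos: [477.2, 224.4, 295.3]
tcp_rot: [-3.142, 0.001, 1.223]
ft_force: [-0.2, 0.2, -2.8]
opening: 0.29
grip_force: 30.0
```

Run:
```python
from h import *
s=env.state();print(s['eef_pos'],s['tcp_rot'])
im,P=cloud('side');cv2.imwrite('pics/s4.png',cv2.resize(im[180:330,190:340,::-1],(600,600),interpolation=cv2.INTER_CUBIC))
```

```text
[477.24145499 224.36553749 295.31357954] [-3.14155616e+00  7.88764775e-04  1.22317195e+00]
```

View pics/s4.png

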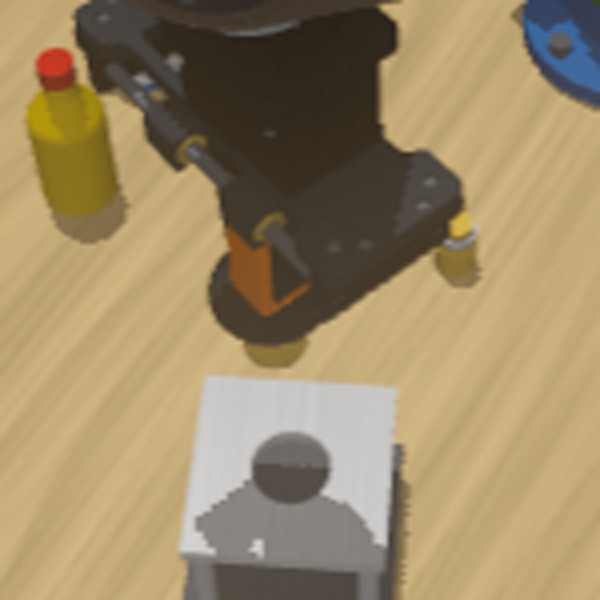

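The tool hangs straight below the gripper, guard at (270,300) and blade at (275,350), with the hole at (290,467) clear. I correct y by −3 mm and lower in stages.

Call:
drive_tool --deltas "-0.005 -0.03 -0.3 0; 0 0 -0.3 0; 0 0 -0.3 0; 0 0 -0.2 0; 0 0 -0.1 0; 0 0 -0.1 0; 0 0 -0.1 0; 0 0 0 0; 0 0 0 0"

```text
t: 16.55
eef_pos: [477.1, 222.4, 156.0]
tcp_rot: [3.141, -0.0, 1.224]
ft_force: [0.2, 0.7, -3.2]
opening: 0.292
grip_force: 30.0
```

Call:
drive_tool --deltas "0 0 -0.1 0; 0 0 -0.1 0; 0 0 -0.06 0; 0 0 -0.04 0; 0 0 -0.02 0; 0 0 0 0; 0 0 0 0"

```text
t: 17.13
eef_pos: [476.8, 222.5, 123.7]
tcp_rot: [3.142, -0.0, 1.224]
ft_force: [0.2, 0.3, -3.1]
opening: 0.292
grip_force: 30.0
```

Blade in the hole without contact. I lower the last few mm onto the plate.

Call:
drive_tool --deltas "0 0 -0.02 0; 0 0 -0.01 0; 0 0 -0.01 0; 0 0 0 0; 0 0 0 0"

```text
t: 17.55
eef_pos: [476.8, 222.5, 119.7]
tcp_rot: [3.141, -0.0, 1.224]
ft_force: [-0.8, -0.3, -2.1]
opening: 0.295
grip_force: 30.0
```

Call:
drive_tool --deltas "0 0 -0.01 0; 0 0 0 0; 0 0 0 0; 0 0 0 0"

```text
t: 17.88
eef_pos: [476.9, 222.5, 118.7]
tcp_rot: [3.141, -0.0, 1.224]
ft_force: [-0.7, 0.8, -0.3]
opening: 0.293
grip_force: 30.0
```

The guard has met the plate, with the weight now carried by it. I release and go up.

Call:
drive_tool --deltas "0 0 0 0; 0 0 0 0; 0 0 0 0; 0 0 0 0; 0 0 0 0; 0 0 0 0; 0 0 0 0; 0 0 0 0; 0 0 0 0; 0 0 0 0" --gripper 0

```text
t: 18.72
eef_pos: [476.8, 222.5, 118.7]
tcp_rot: [3.141, -0.0, 1.224]
ft_force: [-0.0, 0.5, 0.3]
opening: 0.94
grip_force: 0.0
```

Call:
drive_tool --deltas "0 0 0.1 0; 0 0 0.2 0; 0 0 0.35 0; 0 0 0.35 0; 0 0 0.35 0; 0.1 -0.35 0 0; 0.1 -0.35 0 0; 0.1 -0.35 0 0; 0.1 -0.35 0 0; 0 0 0 0"

```text
t: 19.55
eef_pos: [518.1, 78.0, 254.5]
tcp_rot: [3.14, 0.0, 1.22]
ft_force: [-0.3, 0.4, -0.2]
opening: 1.0
grip_force: 0.0
```

Call:
drive_tool --deltas "0 -0.35 0 0; 0 -0.35 0 0; 0 -0.35 0 0; 0 -0.35 0 0; 0 0 0 0; 0 0 0 0"

```text
t: 20.05
eef_pos: [516.6, -58.7, 254.2]
tcp_rot: [3.141, -0.0, 1.221]
ft_force: [-0.1, 0.9, -0.6]
opening: 0.999
grip_force: 0.0
```

Run:
```python
from h import *
for n in('side','top'):
    im,P=cloud(n);H,S,V=cv2.split(cv2.cvtColor(im,cv2.COLOR_RGB2HSV));X,Y,Z=P[...,0],P[...,1],P[...,2]
    w=(abs(X-477)<60)&(abs(Y-221)<60)
    for nm,m in(('plate',w&(abs(Z-80)<4)&(S<40)),('griptop',w&(Z>150)&(Z<165)),('grip',w&(Z>95)&(Z<165))):
        if m.sum()>5:
            print(n,nm,m.sum(),np.nanmedian(P[m],0).round(1),((np.nanmin(P[m],0)+np.nanmax(P[m],0))/2).round(1))
    if n=='side': cv2.imwrite('pics/s5.png',cv2.resize(im[120:420,150:450,::-1],(600,600),interpolation=cv2.INTER_CUBIC))
```

```text
side plate 1366 [464.7 231.7  79.6] [477.1 221.   80. ]
side griptop 161 [475.8 226.7 154.8] [475.9 225.3 154.3]
side grip 381 [470.8 232.2 143.9] [476.2 225.7 126.8]
top plate 895 [473.9 216.3  80.9] [477.3 220.6  80. ]
top griptop 111 [477.5 222.6 156.6] [477.9 223.2 156.5]
top grip 155 [475.4 218.  155.2] [477.7 223.4 129.4]
```

View pics/s5.png

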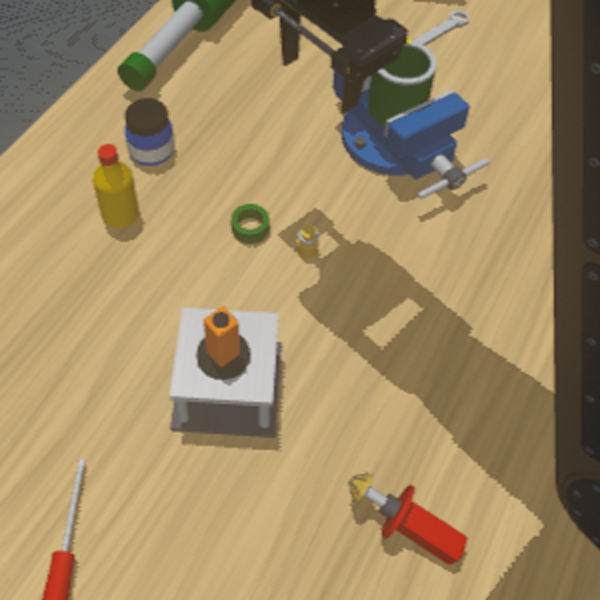

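The tool stands upright in its stand. The red look-alike, though, now lies at crop (410,520), and at the start it appeared upright. I check its starting posture in the first cloud before handing in.

Run:
```python
from h import *
def rep(l,im,P):
    H,S,V=cv2.split(cv2.cvtColor(im,cv2.COLOR_RGB2HSV));m=((H<5)|(H>175))&(S>170)&(V>60)&(abs(P[...,0]-340)<110)&(abs(P[...,1]-240)<90)
    q=P[m];print(l,m.sum(),np.nanmin(q,0).round(0),np.nanmax(q,0).round(0))
for n in('side','top'):
    z=np.load(n+'0.npz');rep(n+' start',z['im'],z['P']);rep(n+' now',*cloud(n))
```

```text
side start 334 [286. 228.  54.] [344. 282. 134.]
side now 43 [231. 250.  39.] [239. 289.  60.]
top start 343 [296. 224.  53.] [349. 281. 136.]
top now 92 [231. 236.  14.] [247. 288.  64.]
```

The look-alike started balanced on its blunt nose, with its guard at z≈54 and its top at 135. It was already down in the t=2.6 s picture, when the gripper was still at about z 190 and no force had registered. So it most likely toppled by itself. I leave it alone and hand in.

```bash
python3 -c "
from cell import env
print(env.job_done())"
```

```text
the job is handed in; nothing more can be done
None
```

I ran the blade once anticlockwise from the yellow mark back to it under light load, stood the tool upright in its stand about 2–3 mm off the hole centre, released it and handed the job in at about 20 s with no verdict returned; the red look-alike, standing on its nose at the start, was lying over by t=2.6 s, probably toppled by itself as no contact force showed.

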